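# Square up and pin a stack of drilled blanks in the milling jig

### The job

Three drilled plywood blanks lie loosely stacked in the corner jig on the mill bed plate. Push the stack gently, all three blanks together, fully home against both stop rails so that their edges are flush and their holes line up, then take the tooling pin from its block and pass it through all three blanks into the hole of the jig under them, without forcing it, until its collar sits flat on the top blank. Let go of it, and leave the spanner, the bit tray and the offcut where they are.

Things in the scene. Friction and masses are not known exactly. Their poses are not given: they have to be found in the camera images.
- bed: Fixed aluminium bed plate of a desktop mill, 270 x 230 x 12 mm, dark tee slots along its x. Origin: centre of its underside; z up. A corner jig is clamped on it by hand: a brown base board (top 27 mm above the bench) with two aluminium stop rails, 16 mm wide and 18 mm high. Far rail: across the +x end of the blanks, 120 mm long. Side rail: along their +y side, 104 mm long.
- bed_top (a point): Centre of the bed's upper face. The jig's place is not measured: the centre of blanks that are home lies within 20 mm of this point in bed x and y, their yaw within 0.08 rad of the bed's: find the rails by touch or sight. Only two clamps hold the jig: keep any push of the fingers under 20 N. A 14 mm hole, 15 mm deep, goes through the base board exactly under the holes of blanks that are home.
- board_low: Lowest of three equal plywood blanks, 110 mm (its x) x 90 mm (its y) x 8 mm, 44 to 77 g. Origin: centre of its underside (27 mm above the bench); z up. Through hole of 14 mm at x = -35 mm, y = 0. The blanks start 4 to 20 mm short of each rail and up to 0.06 rad askew to it.
- board_mid: Middle blank, same as the lowest, lying on it. Around home blanks the base board reaches 35 mm beyond their -x end and -y side; two toe clamps, 12 mm high, stand on its -x edge, 45 mm and more to either side of the blanks' middle line.
- board_top: Top blank, same as the others; the stack's top is 51 mm above the bench.
- board_low_hole (a point): Centre of the hole of the lowest blank, at its upper face (8 mm above its origin).
- board_mid_hole (a point): Centre of the hole of the middle blank, at its upper face.
- board_top_hole (a point): Centre of the hole of the top blank, at its upper face.
- pin: Tooling pin, 80 mm long, about 80 g, standing upright: steel shank 12 mm thick and 36 mm long with a tapered nose (6 mm wide at the tip, full width 9 mm above it), then a steel collar 28 mm wide and 4 mm thick, then a round black knob 20 mm wide and 40 mm high to grip. Origin: the tip of the nose; z along the pin towards the knob. It is parked in the block, its collar resting on the block's top.
- pin_tip (a point): Tip of the pin's nose, on its axis.
- pin_collar (a point): Underside of the pin's collar, on its axis, 36 mm above the tip. Press the pin home with no more than 20 N.
- pin_knob (a point): Where to grip the knob: on its axis, 65 mm above the tip, 25 mm above the collar's upper face.
- stand: Fixed plywood block 75 x 75 x 44 mm with a 15 mm hole in its middle, in which the pin is parked. Origin: centre of its underside.
- spanner: Steel spanner 130 mm long lying on the bench. Leave it alone.
- bit_tray: Grey tray for milling bits, 80 x 110 x 30 mm. Leave it alone.
- offcut: Brown board offcut 70 x 100 x 12 mm. Leave it alone.
There are look-alikes about, which are no part of the job. Leave any green look-alike of the board_mid alone.

How it is judged:
On the way, in this order (a step that is already met when the one before it is completed fails the run):
1. the three blanks are squared up: holes in line within 2 mm, edges parallel within 0.03 rad (horizontal distance between board_low_hole and board_mid_hole below 0.002 m and horizontal distance between each of board_mid_hole, board_low_hole and board_top_hole below 0.002 m and angle between the x axis of board_low and the x axis of board_mid, either way round below 0.03 rad and angle between the x axis of board_mid and the x axis of board_top, either way round below 0.03 rad), for 0.2 s.
2. the pin stands through all three blanks in the hole of the jig, its collar on the top blank (height (world z) of pin_tip below 0.0175 m and horizontal distance between pin_collar and board_top_hole below 0.003 m and horizontal distance between pin_collar and board_low_hole below 0.003 m), for 0.2 s.
At the end, for the whole second after the job is handed in: The released pin rests upright (0.06 rad) in the jig's hole through all three blanks, collar within 1.8 mm of the top blank, tip 9.5 mm or more into the base board; holes within 2.5 mm of the pin, blanks flat, parallel to one another (0.03 rad) and to the bed (0.12 rad) (height (world z) of pin_tip between 0.012 and 0.0175 m and z of pin_collar in the frame of board_top below 0.0098 m and angle between pin's own z axis and vertical below 0.06 rad and horizontal distance between pin_collar and board_top_hole below 0.0025 m and horizontal distance between pin_collar and board_mid_hole below 0.0025 m and horizontal distance between pin_collar and board_low_hole below 0.0025 m and z of board_mid_hole in the frame of board_low below 0.0175 m and z of board_top_hole in the frame of board_mid below 0.0175 m and angle between the x axis of board_low and the x axis of board_mid, either way round below 0.03 rad and angle between the x axis of each of board_mid, board_low and the x axis of board_top, either way round below 0.03 rad and angle between the x axis of board_low and the x axis of bed, either way round below 0.12 rad and linear speed of pin below 0.01 m/s and contact force between the fingers and pin below 0.1 N); the robot touches nothing.
It fails at once if the fingers, pushing, press on anything other than the pin with more than 30 N (the hand-clamped jig shifts) (contact force between the fingers and anything else above 30 N and contact force between the fingers and pin below 0.1 N).
It fails at once if the pin is forced against a blank with more than 25 N (contact force between pin and board_low above 25 N or contact force between pin and board_mid above 25 N or contact force between pin and board_top above 25 N).
It fails at once if the spanner, the bit tray or the offcut is moved by more than 15 mm (distance of any of spanner, bit_tray, offcut from where it was at the start of the episode above 0.015 m).
It also fails if it takes over 72 s, if anything falls off the work surface, if the arm or the gripper's body presses on something with over 40 N, if the wrist force passes 120 N, or if a joint passes its speed limit or range.

### The arm

A 6-joint arm with a two-finger parallel gripper is mounted at the origin on the work surface. World frame = base frame: x ahead of the robot, y to its left, z up, the work surface at z = 0. Lengths are in m, angles in rad, forces in N, time in s.
With the tool pointing down it reaches from about 0.35 to 0.775 m from the base axis. Payload 5.5 kg.
Tool frame: the origin (TCP) lies between the finger pads; the fingertips stand 19 mm ahead of it and the grasp point (between the pads) is the TCP (env.tcp_to_tips is the distance from the TCP to the fingertips, in m); z points along the fingers, y is the direction in which the jaws open and shut (so a half turn about z gives the same grasp; the last joint's range is limited). The gripper opens to 85 mm and grips with 20 to 120 N. Pads are 22 mm wide; open, the fingers measure 114 mm over their backs; the gripper's body (76 mm by 85 mm) begins 54 mm behind the grasp point. The pads swing forward as they close: fully open they stand 13 mm farther back than shut.
Start: joints at [-1.464, 0.313, 0.046, 1.304, 0, 1.431], TCP at [0.14, -0.558, 0.25] pointing down, gripper open.
Joint ranges: [-2.76, 2.76], [-0.86, 1.69], [-1.03, 1.26], [-2.2, 2.34], [-1.47, 1.5], [-3.14, 3.14]. Speed limits (rad/s): [2.57, 2.57, 3.14, 3.14, 3.14, 3.14].

### API

Orientations are given as a unit quaternion [w, x, y, z].
In Python, from workcell import env, eyes, job gives the robot as it stands. The module is installed in compiled form; this text tells all that it offers.
- The arm moves only by the tool move_arm, never from a script. Its argument "commands" is a list of rows, each a list of 3 entries, a list of its own where there are three numbers: the shift along the world's x, y, z as a fraction of full scale, then the turn, a rotation vector about the world's x, y, z as a fraction of full scale, then the gripper command: -1 is shut, 1 is fully open, values between are in proportion. In form: [[[x, y, z], [wx, wy, wz], gripper], ...]. A call has 1 to 5 rows; each row shifts and turns the commanded pose from where the row before left it; what a row does not reach is not made up. Full scale, the value 1, is 0.04 m for a shift and 8 degrees for a turn. A row lasts 1/10 s, in which the tool goes at most 50 mm and 8.59 degrees, less where a joint would pass 70% of its speed; a pose out of reach is approached as far as the arm can. A call with a number of a shift or a turn outside -1 to 1 is refused whole. A call with a gripper value outside its range is refused whole. The fingers move at their own pace and stop on an object; "newtons" is the grip in N (left out, the last holds). Time passes only in rows, so rows that do not move let the fingers close. It gives the time, the measured TCP pose, the force and the opening at its end, in the units of the state.
- env.get_state(): the state, without advancing time (a new reading comes with each control period).
- eyes.read_camera(name): name is "side" or "top"; returns a dict with "frame" (400x640x3 uint8, red, green, blue), "mtx" (3x3 intrinsics, pixels), "camera_from_world" (4x4, takes a point from world to camera coordinates). Camera axes: x right, y down, z forward; pixel columns grow to the right and rows downward; lengths in m; the calibration is good to about 2 mm. A picture is of the moment at which its call begins. There is no depth.
- job.hand_in(): hands the job in, once; it reports no verdict.
The state is a dict: "clock": time; "joint_pos": joint angles; "qvel": joint speeds; "tau": joint torques, N m; "tcp_pos": TCP position; "orientation": TCP orientation; "wrist_force": force on the tool from outside, world axes, zero at the start; "ft_torque": the same for the moment, N m; "finger_gap": finger opening in m.
Only numpy, scipy, OpenCV 4.12 (cv2) and the standard library are available. Lean on these libraries where they do the work, as an engineer would, in place of code of your own. Each camera call takes 0.05 s, during which the arm holds its last target.

## Working session

There is one attempt and no reset: what is moved stays moved. The work goes in short steps, Python scripts to look and compute and a tool call to move; the robot and the scene stay as the last step left them, time stands still between calls to the robot, and variables do not carry over. Pictures are saved under pics/ and viewed, and the job is handed in when it is done.

Besides the shell and the picture viewer there is one more tool, called after ">>>" in YAML: its name, and indented under it one key for each argument. move_arm: Moves the arm, as the interface text tells. Its arguments: {"type":"object","properties":{"commands":{"type":"array","items":{"type":"array"}},"newtons":{"type":"number"}},"required":["commands"]}

```bash
mkdir -p pics
cat > h.py <<'E'
import numpy as np, cv2
from workcell import env, eyes, job
def snap(cam,name):
    d=eyes.read_camera(cam); np.savez('pics/'+name+'.npz',f=d['frame'],K=d['mtx'],T=d['camera_from_world'])
    cv2.imwrite('pics/'+name+'.png',d['frame'][:,:,::-1]); return d
def load(name):
    z=np.load('pics/'+name+'.npz'); return z['f'],z['K'],z['T']
def ray(name,u,v,z):
    f,K,T=load(name); R=T[:3,:3];c=-R.T@T[:3,3]; d=R.T@np.linalg.solve(K,[u,v,1.]); return c+d*(z-c[2])/d[2]
def proj(name,p):
    f,K,T=load(name); q=K@(T[:3,:3]@np.array(p)+T[:3,3]); return q[:2]/q[2]
def crop(name,x0,y0,x1,y1,s,out):
    f=load(name)[0][y0:y1,x0:x1,::-1]; cv2.imwrite('pics/'+out+'.png',cv2.resize(f,None,fx=s,fy=s,interpolation=cv2.INTER_CUBIC))
E
python3 - <<'E'
from h import *
snap('top','t0');snap('side','s0')
print(env.get_state())
for n in('t0','s0'):
    f,K,T=load(n);print(K,-T[:3,:3].T@T[:3,3],T[:3,:3])
E
```

```text
{'clock': 0.1, 'joint_pos': array([-1.46358183e+00,  3.13886201e-01,  4.51325912e-02,  1.30361823e+00,
       -2.02001840e-06,  1.43118317e+00]), 'qvel': array([ 7.87393145e-05, -1.59911324e-03,  4.53206562e-03,  1.43952369e-04,
        7.76178464e-04,  3.25683522e-04]), 'tau': array([ 5.03022282e-03, -4.81721199e+01,  2.99246407e+01,  1.27061279e-02,
       -1.01175042e-04,  1.95692814e-05]), 'tcp_pos': array([ 0.14042724, -0.5571621 ,  0.24953663]), 'orientation': array([-7.87667361e-04,  9.92393867e-01,  1.23100739e-01,  1.17506585e-05]), 'wrist_force': array([ 0.03196011, -0.91758802, -0.27027697]), 'ft_torque': array([ 0.00059357, -0.03497977,  0.01298858]), 'finger_gap': 0.0853386555597802}
[[369.67491277   0.         323.79421959]
 [  0.         369.67491277 196.93743722]
 [  0.           0.           1.        ]] [ 0.33955953 -0.06471223  0.99549681] [[-0.00196103 -0.99982071 -0.01883353]
 [-0.9907841   0.00449338 -0.13537605]
 [ 0.1354364   0.01839449 -0.99061528]]
[[471.26564091   0.         320.46292915]
 [  0.         471.26564091 200.41743648]
 [  0.           0.           1.        ]] [ 0.19955113 -1.14022413  0.76801651] [[ 0.96957473 -0.24453152 -0.01136548]
 [-0.13702554 -0.50366585 -0.85296232]
 [ 0.20285177  0.82856807 -0.52184874]]
```

View pics/t0.png

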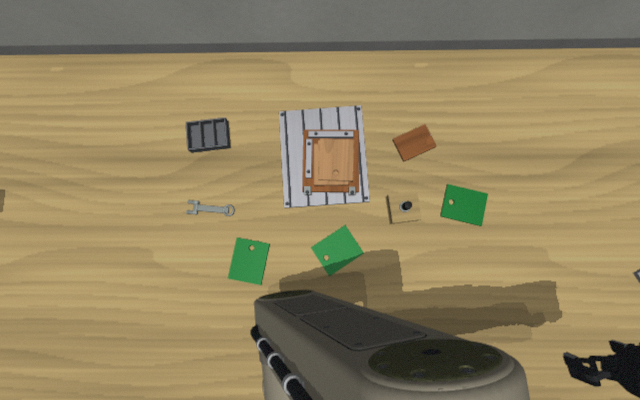

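View pics/s0.png

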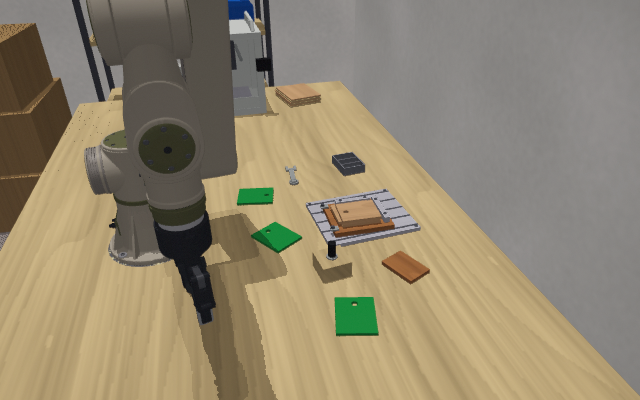

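Run:
```python
from h import *
crop('t0',270,95,430,230,5,'t0c');crop('s0',295,180,425,290,6,'s0c')
```

```text
(no output)
```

View pics/t0c.png

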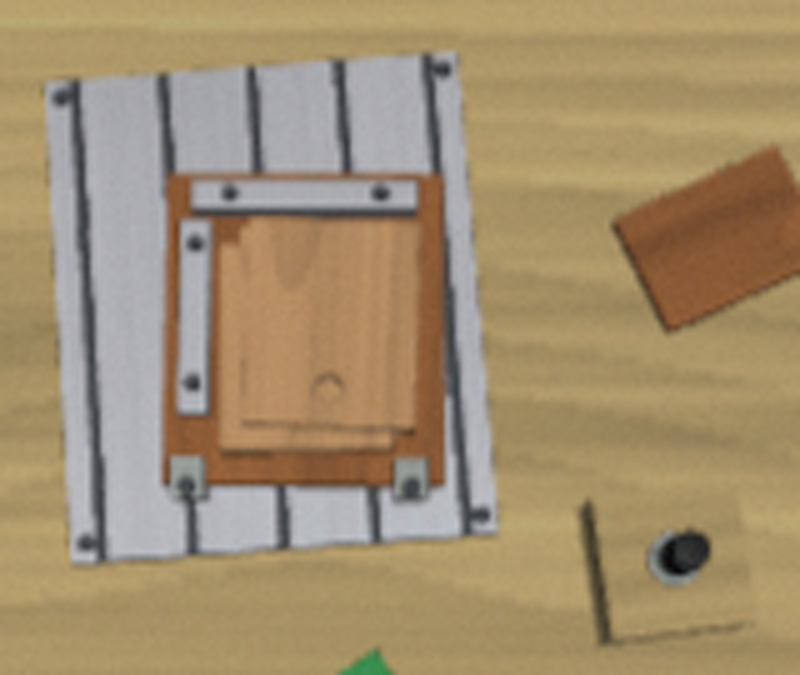

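View pics/s0c.png

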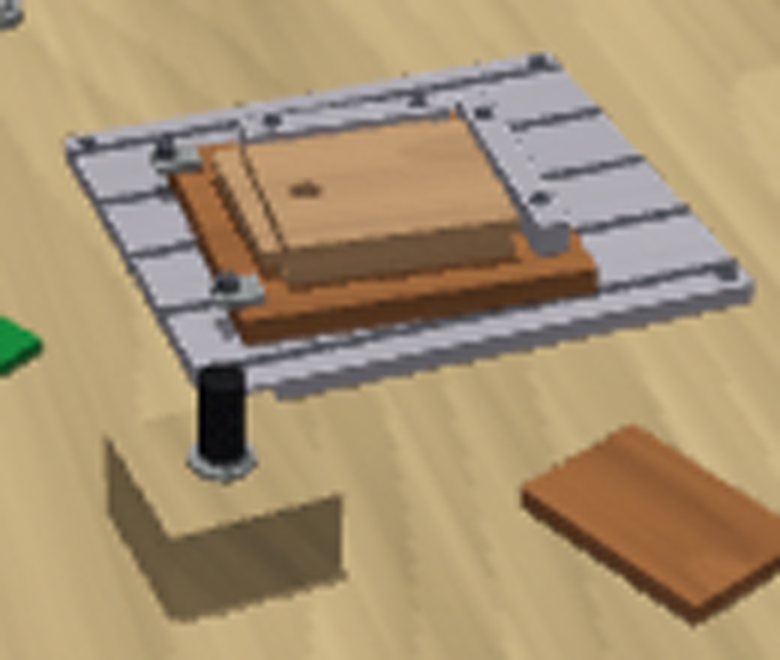

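Run:
```python
from h import *
def P(u,v,z,n='t0',o=(270,95),s=5): return ray(n,o[0]+(u+.5)/s-.5,o[1]+(v+.5)/s-.5,z)
for lab,pts,z in [('bed',[(46,84),(458,54),(497,533),(70,563)],.012),('far',[(191,209),(417,212),(191,180),(417,180)],.045),('side',[(212,218),(209,414),(181,218),(177,412)],.045),('base',[(168,173),(443,173),(443,485),(163,485)],.027),('topb',[(240,424),(413,432),(420,215),(328,387)],.051),('low/mid',[(219,450),(391,446)],.043),('knob',[(688,551)],.088),('collar',[(677,557)],.048),('block',[(745,490),(757,625),(608,643),(588,500)],.044)]:
    print(lab,*[np.round(P(u,v,z)*1000,1)[:2] for u,v in pts])
S=lambda u,v,z:np.round(P(u,v,z,'s0',(295,180),6)*1000,1)[:2]
print('side view knobtop',S(222,372,.088),'collar',S(222,463,.048),'hole',S(305,190,.051))
print('top board',S(242,138,.051),S(285,250,.051),S(520,220,.051),S(460,115,.051),'mid?',S(213,150,.043),S(267,250,.043))
print('base', S(237,320,.027),S(597,268,.027),S(170,178,.027),'farrail', S(545,232,.045),S(575,225,.045),S(460,105,.045))
```

```text
bed [714.6  78.2] [ 729.9 -150.7] [ 462.  -167.4] [446.7  61.4]
far [632.1  -4.9] [ 629.5 -124.8] [648.   -4.8] [ 647. -125.]
side [627.  -16.1] [521.2 -14.7] [6.272e+02 4.000e-01] [522.4   2. ]
base [657.9   8.8] [ 656.7 -140.3] [ 485.8 -137.8] [486.5  10.5]
topb [514.7 -31.2] [ 510.  -120.9] [ 626. -126.] [534. -77.]
low/mid [502.5 -19.9] [ 504.1 -109.8]
knob [ 443.2 -253.1]
collar [ 444.7 -255.6]
block [ 479.9 -292.6] [ 409.9 -296.2] [ 400.9 -219.8] [ 475.  -211.4]
side view knobtop [ 443.2 -252.6] collar [ 441.1 -260.4] hole [531.6 -76.7]
top board [515.7 -24.4] [ 508.4 -122.3] [ 619.5 -126.9] [624.  -31.7] mid? [502.7 -18.9] [ 503.9 -108.8]
base [ 482.  -136.8] [ 653.7 -140.2] [482.4 -13.5] farrail [ 630.6 -130.8] [ 646.  -128.9] [630.7 -13.4]
```

Run:
```python
from h import *
def P(u,v,z,n='t0',o=(270,95),s=5): return ray(n,o[0]+(u+.5)/s-.5,o[1]+(v+.5)/s-.5,z)
for u,v in [(206,456),(208,498),(393,457),(395,498),(171,498)]: print(np.round(P(u,v,.039)*1000,1)[:2])
print(env.tcp_to_tips)
```

```text
[500.  -12.9]
[477.7 -14. ]
[ 499.  -110.9]
[ 477.3 -111.7]
[477.8   5.4]
0.019
```

>>> move_arm:
  commands:
    - [[0.565, 0.83, 0], [0, 0, -0.93], 0]
    - [[0.565, 0.83, 0], [0, 0, -0.93], 0]
    - [[0.565, 0.83, 0], [0, 0, 0], 0]
    - [[0.565, 0.83, 0], [0, 0, 0], 0]
    - [[0.565, 0.83, 0], [0, 0, 0], 0]
  newtons: 20

```text
clock: 0.6
tcp_pos: [0.2539, -0.39, 0.2499]
orientation: [-0.0, 1.0, -0.007, -0.0]
wrist_force: [0.3, -0.1, -0.3]
finger_gap: 0.0428
```

>>> move_arm:
  commands:
    - [[0.565, 0.83, 0], [0, 0, 0], 0]
    - [[0.565, 0.83, 0], [0, 0, 0], 0]
    - [[0.565, 0.83, 0], [0, 0, 0], 0]
    - [[0.565, 0.83, 0], [0, 0, 0], 0]
    - [[0.565, 0.83, 0], [0, 0, 0], 0]

```text
clock: 1.1
tcp_pos: [0.3669, -0.224, 0.2501]
orientation: [-0.0, 1.0, -0.007, -0.0]
wrist_force: [-0.1, -0.8, 0.0]
finger_gap: 0.0427
```

>>> move_arm:
  commands:
    - [[0.565, 0.83, 0], [0, 0, 0], 0]
    - [[0.565, 0.83, 0], [0, 0, 0], 0]
    - [[0.565, 0.83, 0], [0, 0, 0], 0]
    - [[0.565, 0.83, -0.5], [0, 0, 0], 0]
    - [[0.3, 0.83, -0.5], [0, 0, 0], 0]

```text
clock: 1.6
tcp_pos: [0.4707, -0.0583, 0.2101]
orientation: [0.0, 1.0, -0.006, 0.001]
wrist_force: [0.1, -0.2, 0.0]
finger_gap: 0.0425
```

Run:
```python
from h import *
s=env.get_state();print({k:np.round(s[k],4) for k in('clock','joint_pos','tcp_pos','orientation','wrist_force','finger_gap')},env.tcp_to_tips)
```

```text
{'clock': np.float64(1.6), 'joint_pos': array([-0.2926,  0.1348, -0.2827,  1.151 ,  0.    ,  2.8614]), 'tcp_pos': array([ 0.4707, -0.0583,  0.2101]), 'orientation': array([ 3.0e-04,  1.0e+00, -6.2e-03,  1.1e-03]), 'wrist_force': array([ 0.1273, -0.1697,  0.0234]), 'finger_gap': np.float64(0.0425)} 0.019
```

>>> move_arm:
  commands:
    - [[0.3, -0.05, -0.9], [0, 0, 0], 0]
    - [[0, 0, -0.9], [0, 0, 0], 0]
    - [[0, 0, -0.9], [0, 0, 0], 0]
    - [[0, 0, -0.9], [0, 0, 0], 0]
    - [[0, 0, 0], [0, 0, 0], 0]

```text
clock: 2.1
tcp_pos: [0.4766, -0.0603, 0.0619]
orientation: [-0.001, 1.0, -0.006, -0.005]
wrist_force: [-0.9, 0.8, -0.0]
finger_gap: 0.0424
```

Run:
```python
from h import *
snap('side','s1');snap('top','t1');crop('s1',295,150,425,260,6,'s1c');crop('t1',270,95,430,230,5,'t1c')
s=env.get_state();print({k:np.round(s[k],4) for k in('clock','joint_pos','tcp_pos','orientation','wrist_force','finger_gap')},env.tcp_to_tips)
```

```text
{'clock': np.float64(2.2), 'joint_pos': array([-2.9320e-01,  2.8210e-01, -4.8230e-01,  8.0870e-01, -1.0000e-04,
        2.8613e+00]), 'tcp_pos': array([ 0.4802, -0.0614,  0.0663]), 'orientation': array([-3.0e-04,  1.0e+00, -6.5e-03, -1.1e-03]), 'wrist_force': array([-0.1691,  0.5295, -0.0657]), 'finger_gap': np.float64(0.0427)} 0.019
```

View pics/s1c.png

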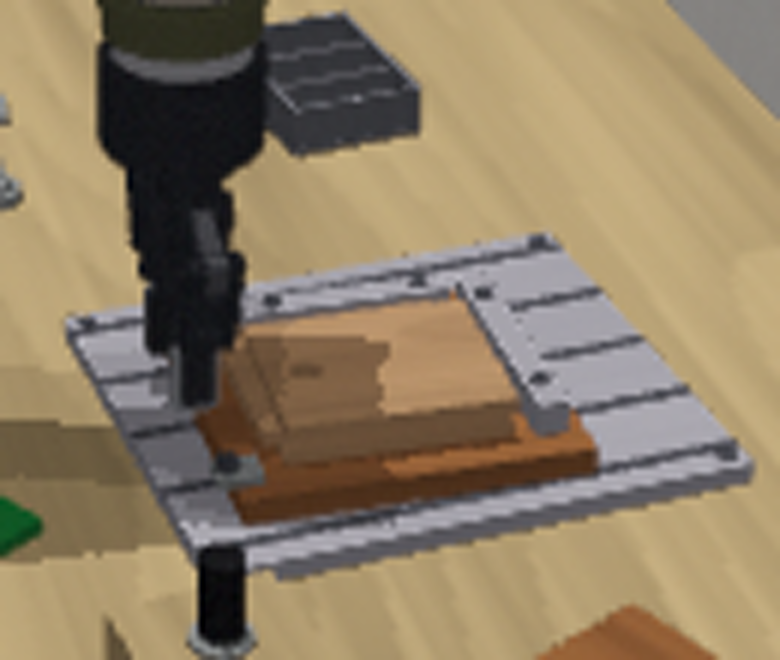

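View pics/t1c.png

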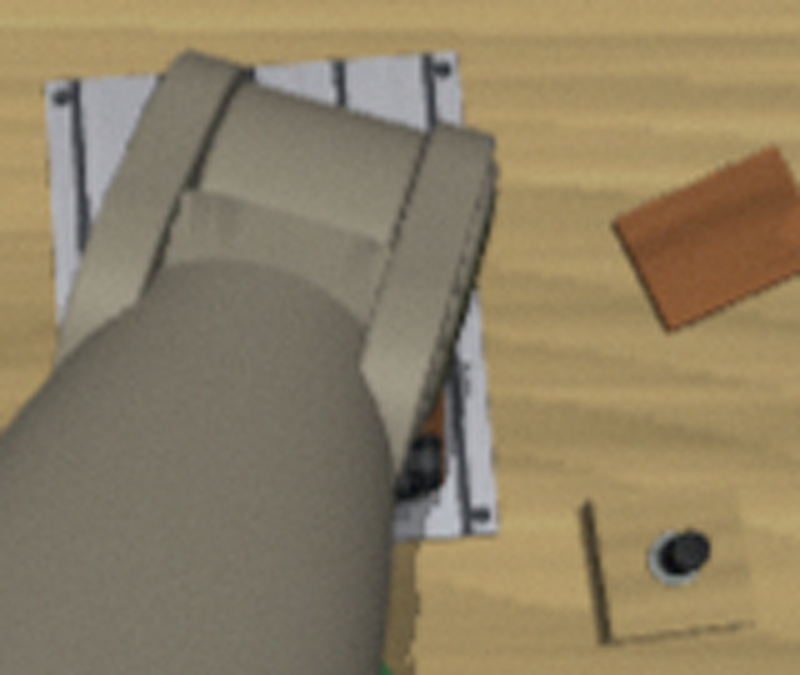

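>>> move_arm:
  commands:
    - [[0, 0, -0.2], [0, 0, 0], 0]
    - [[0, 0, -0.1], [0, 0, 0], 0]
    - [[0, 0, -0.05], [0, 0, 0], 0]
    - [[0, 0, 0], [0, 0, 0], 0]

```text
clock: 2.6
tcp_pos: [0.4811, -0.0617, 0.0527]
orientation: [0.0, 1.0, -0.006, 0.0]
wrist_force: [0.4, -0.3, 1.1]
finger_gap: 0.0424
```

>>> move_arm:
  commands:
    - [[0, 0, -0.05], [0, 0, 0], 0]
    - [[0, 0, -0.025], [0, 0, 0], 0]
    - [[0, 0, 0], [0, 0, 0], 0]

```text
clock: 2.9
tcp_pos: [0.4808, -0.0616, 0.0493]
orientation: [0.0, 1.0, -0.006, -0.0]
wrist_force: [0.1, 0.4, 0.7]
finger_gap: 0.0425
```

>>> move_arm:
  commands:
    - [[0, 0, -0.025], [0, 0, 0], 0]
    - [[0, 0, -0.025], [0, 0, 0], 0]
    - [[0, 0, 0], [0, 0, 0], 0]

```text
clock: 3.2
tcp_pos: [0.4808, -0.0616, 0.0472]
orientation: [0.0, 1.0, -0.006, -0.0]
wrist_force: [0.5, -0.0, -0.6]
finger_gap: 0.0428
```

>>> move_arm:
  commands:
    - [[0, 0, -0.025], [0, 0, 0], 0]
    - [[0, 0, 0], [0, 0, 0], 0]

```text
clock: 3.4
tcp_pos: [0.4808, -0.0616, 0.0462]
orientation: [0.0, 1.0, -0.006, -0.0]
wrist_force: [0.4, -0.7, 0.3]
finger_gap: 0.0427
```

>>> move_arm:
  commands:
    - [[0, 0, -0.025], [0, 0, 0], 0]
    - [[0, 0, 0], [0, 0, 0], 0]

```text
clock: 3.6
tcp_pos: [0.4808, -0.0616, 0.0452]
orientation: [0.0, 1.0, -0.006, -0.0]
wrist_force: [0.1, 0.7, 0.2]
finger_gap: 0.0425
```

Run:
```python
from h import *
snap('side','s2');crop('s2',305,180,405,255,8,'s2c')
s=env.get_state();print({k:np.round(s[k],4) for k in('clock','tcp_pos','wrist_force')})
```

```text
{'clock': np.float64(3.65), 'tcp_pos': array([ 0.4808, -0.0616,  0.0452]), 'wrist_force': array([-0.8463, -0.3866, -0.9824])}
```

View pics/s2c.png

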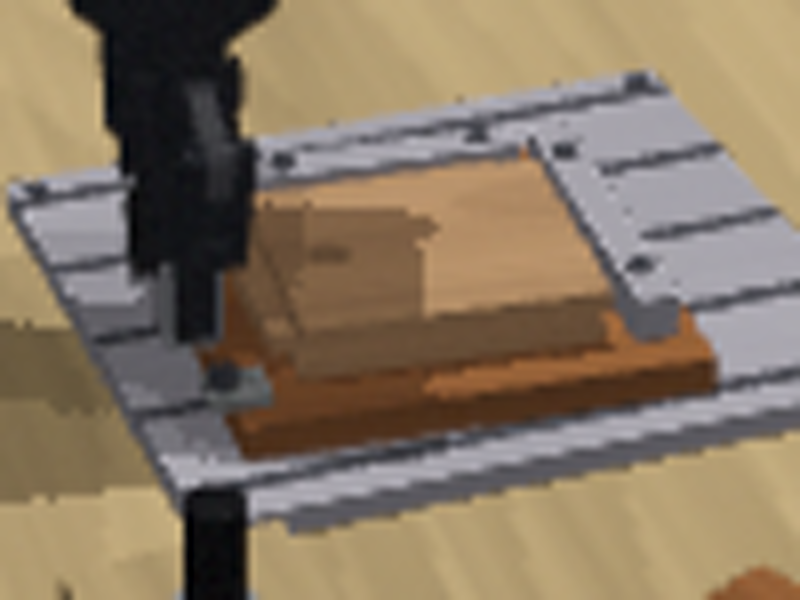

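Run:
```python
from h import *
# plane y = y0 intersection
def py(n,u,v,y0):
    f,K,T=load(n); R=T[:3,:3];c=-R.T@T[:3,3]; d=R.T@np.linalg.solve(K,[u,v,1.]); return c+d*(y0-c[1])/d[1]
for u,v in [(180,342),(217,335),(160,325)]:
  for y in(-.082,-.097): print(u,v,np.round(py('s2',305+(u+.5)/8-.5,180+(v+.5)/8-.5,y)*1000,1))
```

```text
180 342 [476.8 -82.   26.7]
180 342 [472.9 -97.   37.2]
217 335 [490.2 -82.   27.3]
217 335 [486.1 -97.   37.8]
160 325 [469.6 -82.   35.1]
160 325 [465.8 -97.   45.5]
```

>>> move_arm:
  commands:
    - [[0, 0, -0.025], [0, 0, 0], 0]
    - [[0, 0, 0], [0, 0, 0], 0]

```text
clock: 3.85
tcp_pos: [0.4808, -0.0616, 0.0442]
orientation: [0.0, 1.0, -0.006, -0.0]
wrist_force: [-0.3, 0.0, 0.0]
finger_gap: 0.0423
```

>>> move_arm:
  commands:
    - [[0, 0, -0.025], [0, 0, 0], 0]
    - [[0, 0, 0], [0, 0, 0], 0]

```text
clock: 4.05
tcp_pos: [0.4809, -0.0616, 0.044]
orientation: [0.0, 1.0, -0.006, 0.0]
wrist_force: [-2.3, -0.7, 6.5]
finger_gap: 0.0426
```

>>> move_arm:
  commands:
    - [[0, 0, 0.06], [0, 0, 0], 0]
    - [[0.125, 0, 0], [0, 0, 0], 0]
    - [[0.075, 0, 0], [0, 0, 0], 0]
    - [[0.05, 0, 0], [0, 0, 0], 0]
    - [[0.05, 0, 0], [0, 0, 0], 0]

```text
clock: 4.55
tcp_pos: [0.4927, -0.0615, 0.0454]
orientation: [-0.0, 1.0, -0.006, -0.0]
wrist_force: [-2.4, -0.0, 0.2]
finger_gap: 0.0428
```

>>> move_arm:
  commands:
    - [[0.05, 0, 0], [0, 0, 0], 0]
    - [[0.05, 0, 0], [0, 0, 0], 0]
    - [[0.05, 0, 0], [0, 0, 0], 0]
    - [[0.05, 0, 0], [0, 0, 0], 0]
    - [[0.05, 0, 0], [0, 0, 0], 0]

```text
clock: 5.05
tcp_pos: [0.5028, -0.0616, 0.0456]
orientation: [0.0, 1.0, -0.007, -0.0]
wrist_force: [-1.1, -0.4, -0.7]
finger_gap: 0.043
```

>>> move_arm:
  commands:
    - [[0.025, 0, 0], [0, 0, 0], 0]
    - [[0, 0, 0], [0, 0, 0], 0]

```text
clock: 5.25
tcp_pos: [0.5041, -0.0616, 0.0457]
orientation: [0.0, 1.0, -0.006, 0.0]
wrist_force: [-0.3, 0.3, -0.1]
finger_gap: 0.0427
```

Contact not final yet; continue at 1 mm steps.

>>> move_arm:
  commands:
    - [[0.025, 0, 0], [0, 0, 0], 0]
    - [[0.025, 0, 0], [0, 0, 0], 0]
    - [[0.025, 0, 0], [0, 0, 0], 0]

```text
clock: 5.55
tcp_pos: [0.5068, -0.0616, 0.0457]
orientation: [0.0, 1.0, -0.006, -0.0]
wrist_force: [-1.8, 0.4, 0.7]
finger_gap: 0.0427
```

>>> move_arm:
  commands:
    - [[0.025, 0, 0], [0, 0, 0], 0]
    - [[0.025, 0, 0], [0, 0, 0], 0]

```text
clock: 5.75
tcp_pos: [0.5088, -0.0616, 0.0457]
orientation: [0.0, 1.0, -0.006, -0.0]
wrist_force: [-2.1, 0.1, 0.1]
finger_gap: 0.0427
```

>>> move_arm:
  commands:
    - [[0.025, 0, 0], [0, 0, 0], 0]
    - [[0, 0, 0], [0, 0, 0], 0]

```text
clock: 5.95
tcp_pos: [0.509, -0.0616, 0.0456]
orientation: [0.0, 1.0, -0.007, -0.001]
wrist_force: [-5.3, -0.2, 3.3]
finger_gap: 0.0431
```

>>> move_arm:
  commands:
    - [[0.025, 0, 0], [0, 0, 0], 0]
    - [[0, 0, 0], [0, 0, 0], 0]

```text
clock: 6.15
tcp_pos: [0.5091, -0.0616, 0.0455]
orientation: [0.0, 1.0, -0.007, -0.002]
wrist_force: [-7.4, -2.2, 3.9]
finger_gap: 0.0429
```

Run:
```python
from h import *
snap('side','s3');crop('s3',305,180,405,255,8,'s3c')
s=env.get_state();print({k:np.round(s[k],4) for k in('clock','tcp_pos','wrist_force','ft_torque')})
```

```text
{'clock': np.float64(6.2), 'tcp_pos': array([ 0.5091, -0.0616,  0.0455]), 'wrist_force': array([-7.2613, -0.284 ,  4.5587]), 'ft_torque': array([-0.2512,  1.3731, -0.1972])}
```

View pics/s3c.png

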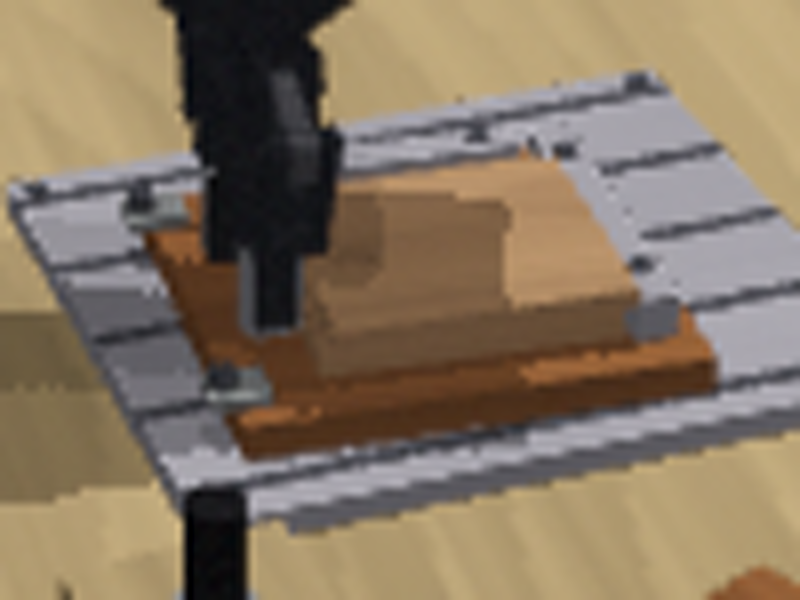

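>>> move_arm:
  commands:
    - [[-0.2, 0, 0], [0, 0, 0], 0]
    - [[-0.2, 0, 0.3], [0, 0, 0], 0]
    - [[0, 0, 0.6], [0, 0, 0], 0]
    - [[0, 0, 0.6], [0, 0, 1], 0]
    - [[0, -0.2, 0], [0, 0, 1], 0]

```text
clock: 6.7
tcp_pos: [0.4975, -0.0698, 0.1101]
orientation: [0.001, 0.991, 0.136, 0.004]
wrist_force: [0.5, -0.2, 0.0]
finger_gap: 0.0429
```

>>> move_arm:
  commands:
    - [[0.2, -0.3, 0], [0, 0, 1], 0]
    - [[0.3, -0.3, 0], [0, 0, 1], 0]
    - [[0.3, -0.3, 0], [0, 0, 1], 0]
    - [[0.3, -0.3, 0], [0, 0, 1], 0]
    - [[0.3, -0.3, 0], [0, 0, 1], 0]

```text
clock: 7.2
tcp_pos: [0.5518, -0.1302, 0.107]
orientation: [0.001, 0.885, 0.466, 0.001]
wrist_force: [-0.3, 0.3, -0.0]
finger_gap: 0.0427
```

>>> move_arm:
  commands:
    - [[0.3, -0.3, 0], [0, 0, 1], 0]
    - [[0.3, -0.2, 0], [0, 0, 1], 0]
    - [[0, 0, 0], [0, 0, 1], 0]
    - [[0, 0, 0], [0, 0, 1], 0]
    - [[0, 0, 0], [0, 0, 0.25], 0]

```text
clock: 7.7
tcp_pos: [0.5754, -0.1499, 0.1068]
orientation: [0.001, 0.71, 0.704, 0.001]
wrist_force: [0.2, -0.4, -0.0]
finger_gap: 0.0429
```

Run:
```python
from h import *
s=env.get_state();print({k:np.round(s[k],4) for k in('clock','joint_pos','tcp_pos','orientation','wrist_force','ft_torque')})
snap('side','s4');crop('s4',305,150,435,250,6,'s4c')
```

```text
{'clock': np.float64(7.7), 'joint_pos': array([-3.900e-01,  4.268e-01, -1.497e-01,  9.921e-01,  5.000e-04,
        1.190e+00]), 'tcp_pos': array([ 0.5754, -0.1499,  0.1068]), 'orientation': array([9.000e-04, 7.104e-01, 7.038e-01, 7.000e-04]), 'wrist_force': array([ 0.2155, -0.4409, -0.0462]), 'ft_torque': array([-0.0497, -0.0148,  0.0351])}
```

View pics/s4c.png

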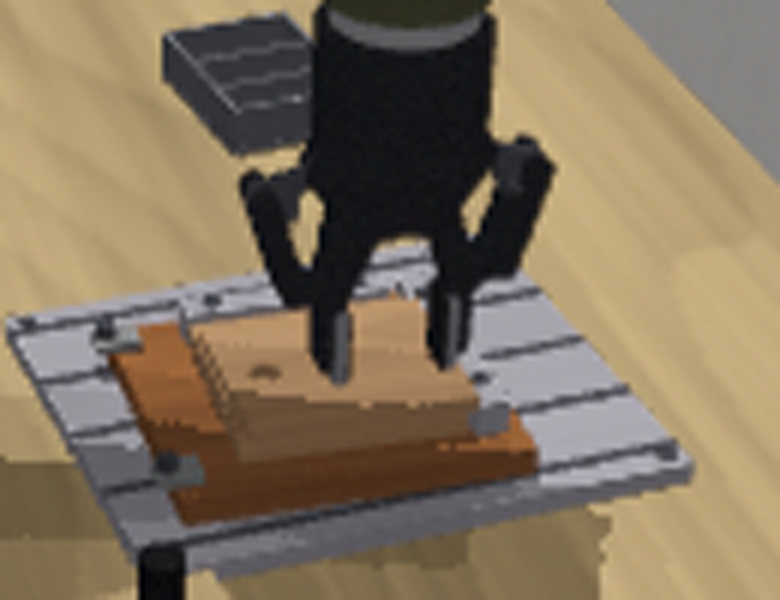

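>>> move_arm:
  commands:
    - [[0, 0, -0.5], [0, 0, -0.04], 0]
    - [[0, 0, -0.5], [0, 0, 0], 0]
    - [[0, 0, -0.4], [0, 0, 0], 0]
    - [[0, 0, -0.13], [0, 0, 0], 0]
    - [[0, 0, 0], [0, 0, 0], 0]

```text
clock: 8.25
tcp_pos: [0.5745, -0.1494, 0.0444]
orientation: [-0.0, 0.714, 0.7, 0.0]
wrist_force: [-0.5, -0.8, 0.4]
finger_gap: 0.0429
```

>>> move_arm:
  commands:
    - [[0, 0.1, 0], [0, 0, 0], 0]
    - [[0, 0.1, 0], [0, 0, 0], 0]
    - [[0, 0.05, 0], [0, 0, 0], 0]
    - [[0, 0.05, 0], [0, 0, 0], 0]
    - [[0, 0.05, 0], [0, 0, 0], 0]

```text
clock: 8.75
tcp_pos: [0.5751, -0.1355, 0.0449]
orientation: [0.0, 0.714, 0.701, -0.0]
wrist_force: [-0.1, -1.1, 1.2]
finger_gap: 0.0428
```

>>> move_arm:
  commands:
    - [[0, 0.05, 0], [0, 0, 0], 0]
    - [[0, 0.05, 0], [0, 0, 0], 0]
    - [[0, 0.05, 0], [0, 0, 0], 0]
    - [[0, 0.05, 0], [0, 0, 0], 0]
    - [[0, 0.05, 0], [0, 0, 0], 0]

```text
clock: 9.25
tcp_pos: [0.575, -0.1256, 0.0446]
orientation: [0.0, 0.714, 0.7, -0.0]
wrist_force: [-0.2, -1.9, 0.4]
finger_gap: 0.0428
```

>>> move_arm:
  commands:
    - [[0, 0.05, 0.015], [0, 0, 0], 0]
    - [[0, 0.05, 0], [0, 0, 0], 0]
    - [[0, 0.05, 0], [0, 0, 0], 0]
    - [[0, 0.025, 0], [0, 0, 0], 0]

```text
clock: 9.65
tcp_pos: [0.5748, -0.1185, 0.0451]
orientation: [0.0, 0.714, 0.701, -0.0]
wrist_force: [-0.2, -0.8, -0.7]
finger_gap: 0.0428
```

>>> move_arm:
  commands:
    - [[0, 0.025, 0], [0, 0, 0], 0]
    - [[0, 0.025, 0], [0, 0, 0], 0]

```text
clock: 9.85
tcp_pos: [0.5748, -0.1165, 0.045]
orientation: [-0.0, 0.714, 0.701, -0.0]
wrist_force: [-0.6, -1.3, -1.1]
finger_gap: 0.0426
```

>>> move_arm:
  commands:
    - [[0, 0.025, 0], [0, 0, 0], 0]
    - [[0, 0, 0], [0, 0, 0], 0]

```text
clock: 10.05
tcp_pos: [0.5749, -0.1155, 0.0451]
orientation: [0.0, 0.714, 0.701, 0.0]
wrist_force: [-0.8, -2.0, -1.5]
finger_gap: 0.0428
```

>>> move_arm:
  commands:
    - [[0, 0.025, 0], [0, 0, 0], 0]
    - [[0, 0, 0], [0, 0, 0], 0]

```text
clock: 10.25
tcp_pos: [0.5751, -0.1154, 0.0453]
orientation: [0.001, 0.714, 0.7, -0.0]
wrist_force: [-0.8, -5.5, -1.5]
finger_gap: 0.0431
```

>>> move_arm:
  commands:
    - [[0, 0.025, 0], [0, 0, 0], 0]
    - [[0, 0, 0], [0, 0, 0], 0]

```text
clock: 10.45
tcp_pos: [0.575, -0.1153, 0.0454]
orientation: [0.001, 0.714, 0.7, -0.001]
wrist_force: [-1.2, -8.4, -1.1]
finger_gap: 0.0428
```

Run:
```python
from h import *
s=env.get_state();print({k:np.round(s[k],4) for k in('clock','joint_pos','tcp_pos','orientation','wrist_force','ft_torque')})
```

```text
{'clock': np.float64(10.45), 'joint_pos': array([-0.3332,  0.4721, -0.2469,  0.8504, -0.0032,  1.2569]), 'tcp_pos': array([ 0.575 , -0.1153,  0.0454]), 'orientation': array([ 0.0013,  0.7139,  0.7002, -0.0011]), 'wrist_force': array([-1.2308, -8.4371, -1.0946]), 'ft_torque': array([-1.5124,  0.1866,  0.2104])}
```

>>> move_arm:
  commands:
    - [[0, -0.3, 0], [0, 0, 0], 0]
    - [[0, -0.3, 0.3], [0, 0, 0], 0]
    - [[0, -0.3, 0.8], [0, 0, 0], 0.5]
    - [[-0.3, -0.5, 0.8], [0, 0, 0], 1]
    - [[-0.5, -0.5, 0.8], [0, 0, 0], 1]

```text
clock: 10.95
tcp_pos: [0.5434, -0.1906, 0.1551]
orientation: [0.0, 0.713, 0.701, 0.001]
wrist_force: [0.2, -0.6, -0.0]
finger_gap: 0.0836
```

>>> move_arm:
  commands:
    - [[-0.8, -0.6, 0.3], [0, 0, 0], 1]
    - [[-0.8, -0.5, 0], [0, 0, 0], 1]
    - [[-0.8, -0.46, 0], [0, 0, 0], 1]
    - [[-0.1, 0, 0], [0, 0, 0], 1]
    - [[0, 0, 0], [0, 0, 0], 1]

```text
clock: 11.45
tcp_pos: [0.4422, -0.2527, 0.1661]
orientation: [0.0, 0.714, 0.7, 0.001]
wrist_force: [0.4, 0.4, -0.2]
finger_gap: 0.0856
```

Run:
```python
from h import *
snap('side','s5');snap('top','t5');crop('s5',305,150,435,250,6,'s5c');crop('t5',295,115,375,205,7,'t5c')
s=env.get_state();print({k:np.round(s[k],4) for k in('clock','joint_pos','tcp_pos','orientation','wrist_force','finger_gap')})
```

```text
{'clock': np.float64(11.55), 'joint_pos': array([-6.7480e-01,  2.3060e-01, -2.7720e-01,  1.0618e+00,  8.0000e-04,
        9.1450e-01]), 'tcp_pos': array([ 0.4436, -0.2522,  0.1658]), 'orientation': array([6.000e-04, 7.136e-01, 7.005e-01, 5.000e-04]), 'wrist_force': array([ 0.44  , -0.1597,  0.3411]), 'finger_gap': np.float64(0.0856)}
```

View pics/s5c.png

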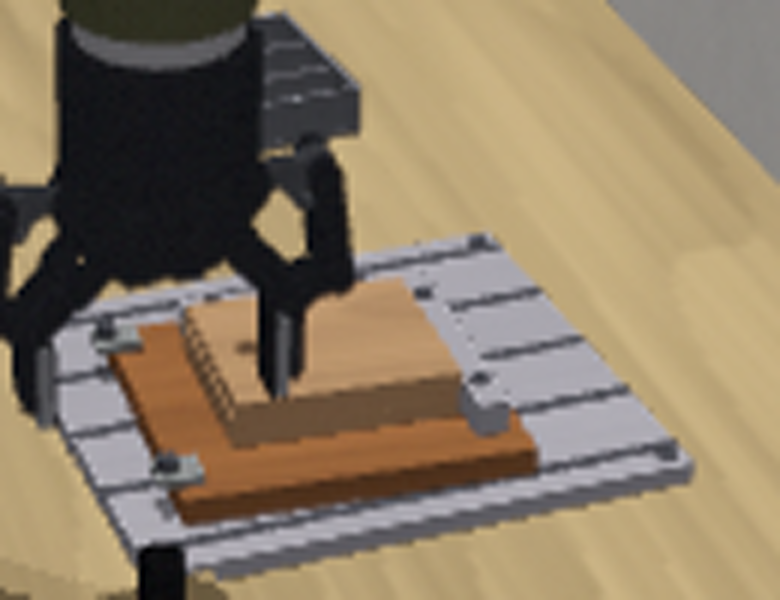

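View pics/t5c.png

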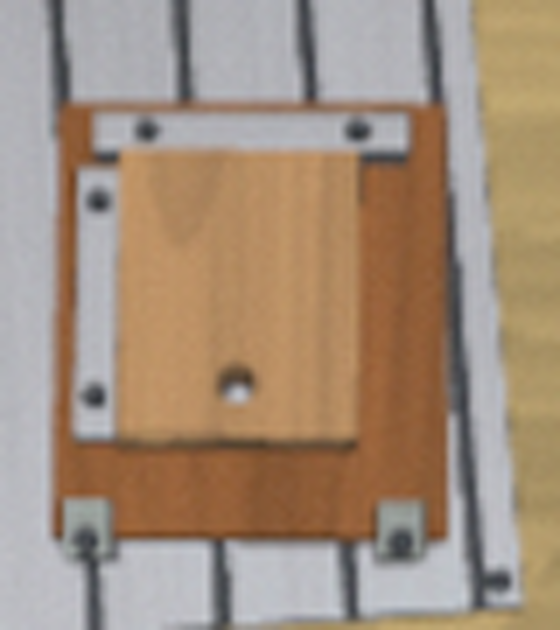

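Run:
```python
from h import *
f=lambda u,v,z: np.round(ray('t5',295+(u+.5)/7-.5,115+(v+.5)/7-.5,z)*1000,1)
print('hole',f(236,384,.051)); print('corners',f(118,151,.051),f(360,151,.051),f(356,441,.051),f(117,438,.051))
print('hole s5',np.round(ray('s5',305+(245+.5)/6-.5,150+(347+.5)/6-.5,.051)*1000,1))
print('pred px of hole (home est) ', proj('t5',[.541,-.0605,.051]))
crop('t5',320,155,345,180,24,'t5h');crop('s5',325,195,365,225,18,'s5h')
```

```text
hole [541. -59.  51.]
corners [630.8 -14.8  51. ] [ 630.1 -106.    51. ] [ 519.2 -103.4   51. ] [520.8 -14.8  51. ]
hole s5 [537.4 -57.4  51. ]
pred px of hole (home est)  [328.85443097 169.41205746]
```

View pics/t5h.png

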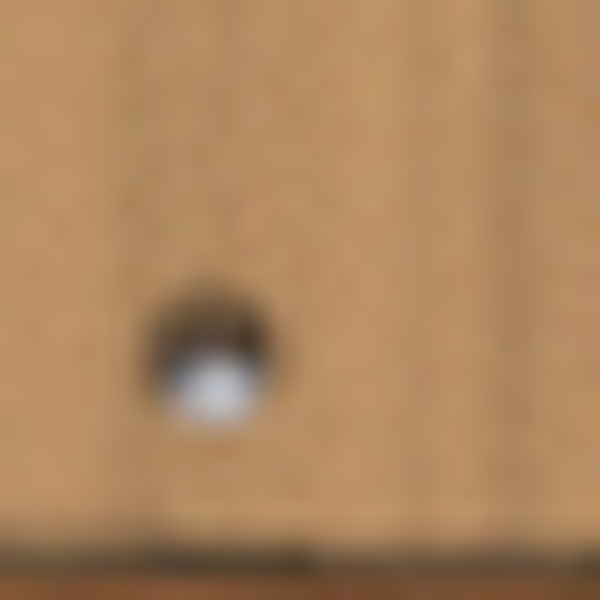

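View pics/s5h.png

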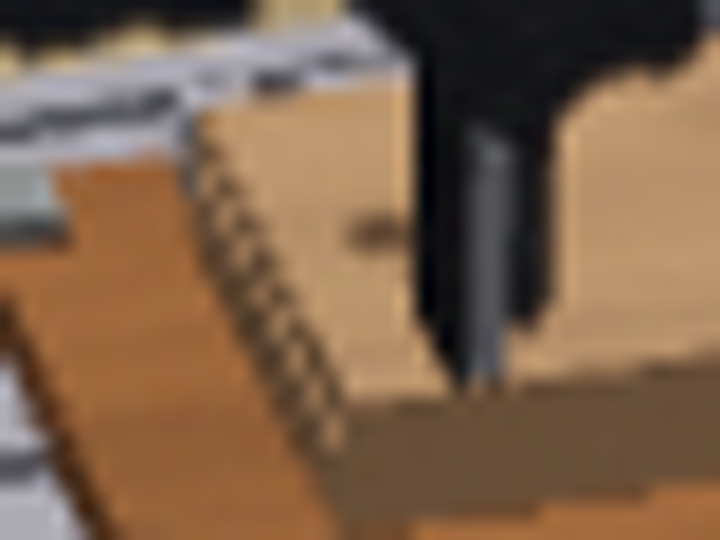

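Run:
```python
from h import *
print(ray('t5',320+212.5/24-.5,155+357.5/24-.5,.051))
crop('t5',375,180,435,235,12,'t5p');crop('s5',305,225,365,285,12,'s5p')
```

```text
[ 0.54105089 -0.05919707  0.051     ]
```

View pics/t5p.png

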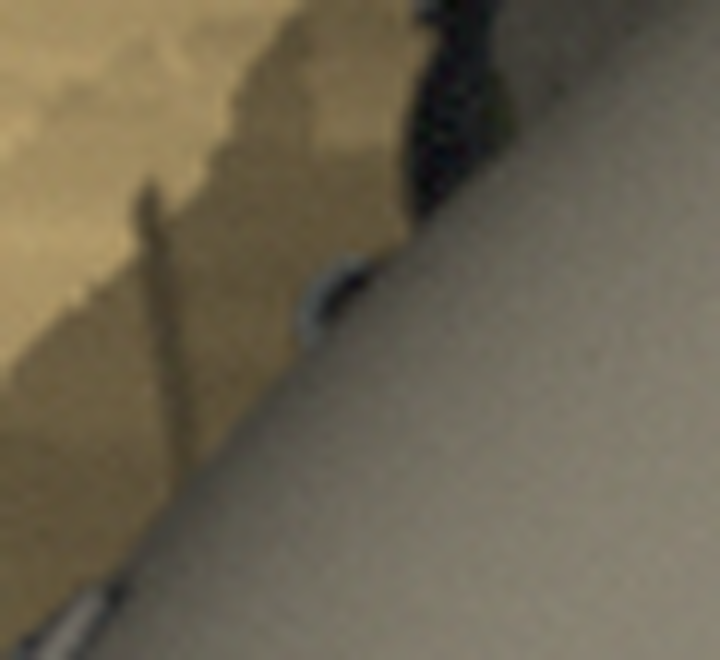

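View pics/s5p.png

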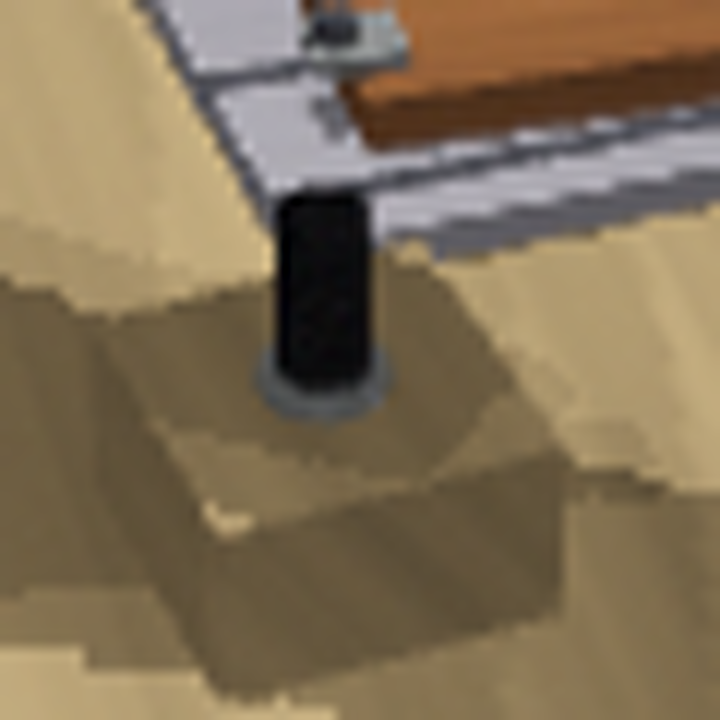

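Run:
```python
from h import *
crop('t0',392,192,422,218,24,'t0p')
f=lambda u,v,z:np.round(ray('s5',305+(u+.5)/12-.5,225+(v+.5)/12-.5,z)*1000,1)
print(f(323,385,.048),f(323,208,.088), f(258,375,.048),f(390,375,.048))
```

```text
[ 440.9 -259.8   48. ] [ 442.6 -253.6   88. ] [ 428.9 -253.2   48. ] [ 455.  -260.2   48. ]
```

View pics/t0p.png

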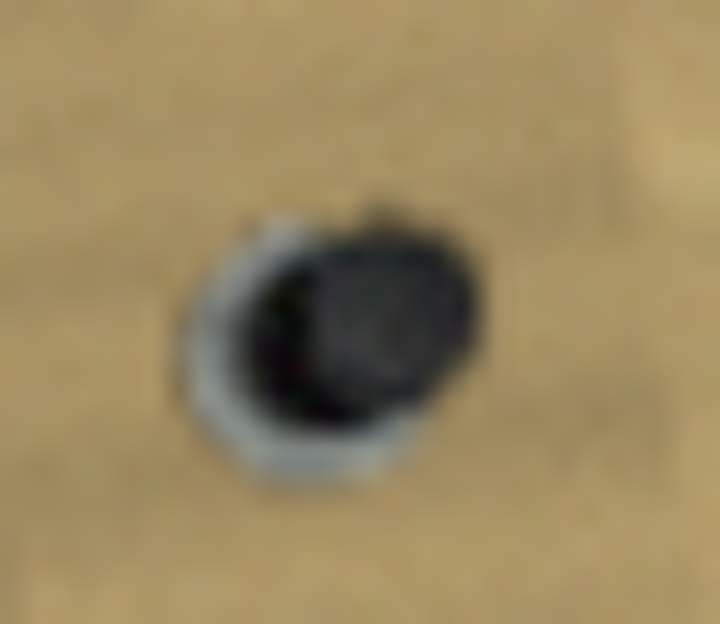

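Run:
```python
from h import *
f=lambda u,v,z:np.round(ray('t0',392+(u+.5)/24-.5,192+(v+.5)/24-.5,z)*1000,1)
print(f(388,310,.088),f(317,352,.048))
```

```text
[ 444.1 -254.3   88. ] [ 444.2 -254.9   48. ]
```

>>> move_arm:
  commands:
    - [[0, -0.05, -0.5], [0, 0, 0], 1]
    - [[0, 0, -0.6], [0, 0, 0], 1]
    - [[0, 0, -0.6], [0, 0, 0], 1]
    - [[0, 0, -0.6], [0, 0, 0], 1]
    - [[0, 0, 0], [0, 0, 0], 1]

```text
clock: 12.05
tcp_pos: [0.4419, -0.2517, 0.0701]
orientation: [-0.003, 0.713, 0.701, -0.0]
wrist_force: [-1.4, 1.2, -0.5]
finger_gap: 0.0853
```

>>> move_arm:
  commands:
    - [[0, 0, 0], [0, 0, 0], 1]
    - [[0, 0, 0], [0, 0, 0], 1]

```text
clock: 12.25
tcp_pos: [0.4441, -0.2543, 0.0743]
orientation: [0.001, 0.713, 0.701, 0.0]
wrist_force: [1.0, 0.2, -0.1]
finger_gap: 0.0854
```

Right over the pin axis; closing.

>>> move_arm:
  commands:
    - [[0, 0, -0.025], [0, 0, 0], 0.2]
    - [[0, 0, 0], [0, 0, 0], -0.2]
    - [[0, 0, 0], [0, 0, 0], -1]
    - [[0, 0, 0], [0, 0, 0], -1]
    - [[0, 0, 0], [0, 0, 0], -1]
  newtons: 40

```text
clock: 12.75
tcp_pos: [0.443, -0.2542, 0.0725]
orientation: [0.0, 0.714, 0.701, 0.0]
wrist_force: [0.1, 0.1, 1.0]
finger_gap: 0.019
```

>>> move_arm:
  commands:
    - [[0, 0, 0], [0, 0, 0], -1]
    - [[0, 0, 0.5], [0, 0, 0], -1]
    - [[0, 0, 0.8], [0, 0, 0], -1]
    - [[0, 0, 0.8], [0, 0, 0], -1]
    - [[0, 0, 0.5], [0, 0, 0], -1]

```text
clock: 13.25
tcp_pos: [0.4433, -0.2544, 0.1782]
orientation: [0.001, 0.714, 0.701, 0.0]
wrist_force: [0.2, -0.4, -0.5]
finger_gap: 0.0189
```

Run:
```python
from h import *
snap('side','s6');crop('s6',295,180,375,270,7,'s6c')
s=env.get_state();print({k:np.round(s[k],4) for k in('clock','joint_pos','tcp_pos','orientation','wrist_force','finger_gap')})
```

```text
{'clock': np.float64(13.3), 'joint_pos': array([-0.6781,  0.2209, -0.2507,  1.0929,  0.    ,  0.9111]), 'tcp_pos': array([ 0.4445, -0.2553,  0.1809]), 'orientation': array([3.100e-03, 7.136e-01, 7.005e-01, 4.000e-04]), 'wrist_force': array([ 1.8841, -0.5741,  2.0305]), 'finger_gap': np.float64(0.019)}
```

View pics/s6c.png

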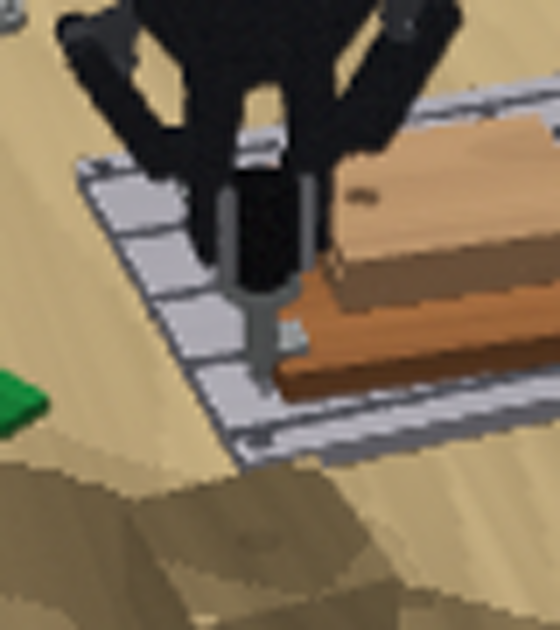

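>>> move_arm:
  commands:
    - [[0.4, 0.8, 0], [0, 0, 0], -1]
    - [[0.4, 0.8, 0], [0, 0, 0], -1]
    - [[0.4, 0.8, 0], [0, 0, 0], -1]
    - [[0.4, 0.8, 0], [0, 0, 0], -1]
    - [[0.4, 0.8, 0], [0, 0, 0], -1]

```text
clock: 13.8
tcp_pos: [0.523, -0.0926, 0.1754]
orientation: [-0.0, 0.714, 0.7, -0.0]
wrist_force: [0.4, -0.3, -0.8]
finger_gap: 0.0187
```

>>> move_arm:
  commands:
    - [[0.4, 0.8, 0], [0, 0, 0], -1]
    - [[0.04, 0.08, 0], [0, 0, 0], -1]
    - [[0, 0, -0.6], [0, 0, 0], -1]
    - [[0, 0, -0.6], [0, 0, 0], -1]
    - [[0, 0, 0], [0, 0, 0], -1]

```text
clock: 14.3
tcp_pos: [0.5375, -0.0584, 0.1245]
orientation: [-0.003, 0.714, 0.7, -0.002]
wrist_force: [-1.0, 0.7, -1.1]
finger_gap: 0.0188
```

Run:
```python
from h import *
s=env.get_state();print({k:np.round(s[k],4) for k in('clock','joint_pos','tcp_pos','orientation','wrist_force','finger_gap')})
snap('side','s7');crop('s7',310,150,390,230,8,'s7c')
s=env.get_state();print({k:np.round(s[k],4) for k in('clock','joint_pos','tcp_pos','orientation','wrist_force','finger_gap')})
```

```text
{'clock': np.float64(14.3), 'joint_pos': array([-2.5660e-01,  3.2390e-01, -2.5780e-01,  9.9610e-01, -2.0000e-04,
        1.3328e+00]), 'tcp_pos': array([ 0.5375, -0.0584,  0.1245]), 'orientation': array([-0.003 ,  0.7137,  0.7005, -0.0019]), 'wrist_force': array([-0.9867,  0.6554, -1.1014]), 'finger_gap': np.float64(0.0188)}
{'clock': np.float64(14.35), 'joint_pos': array([-2.5680e-01,  3.2250e-01, -2.5500e-01,  9.9800e-01, -2.0000e-04,
        1.3329e+00]), 'tcp_pos': array([ 0.5385, -0.0588,  0.1263]), 'orientation': array([-0.002 ,  0.7138,  0.7004, -0.0013]), 'wrist_force': array([-0.5164,  0.4148,  0.2888]), 'finger_gap': np.float64(0.0186)}
```

View pics/s7c.png

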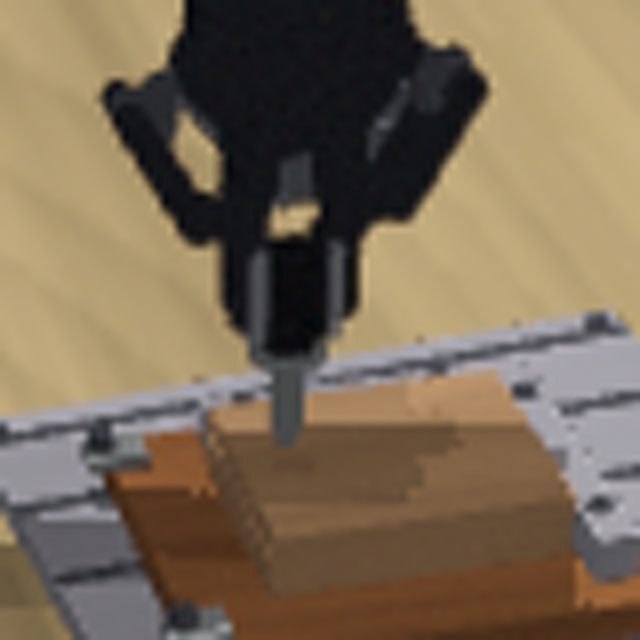

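>>> move_arm:
  commands:
    - [[0, 0, -0.1], [0, 0, 0], -1]
    - [[0, 0, 0], [0, 0, 0], -1]
    - [[0, 0, 0], [0, 0, 0], -1]

```text
clock: 14.65
tcp_pos: [0.541, -0.0592, 0.125]
orientation: [0.001, 0.714, 0.7, 0.0]
wrist_force: [0.2, -0.3, -0.8]
finger_gap: 0.0188
```

>>> move_arm:
  commands:
    - [[0, 0, -0.1], [0, 0, 0], -1]
    - [[0, 0, -0.05], [0, 0, 0], -1]
    - [[0, 0, -0.05], [0, 0, 0], -1]
    - [[0, 0, 0], [0, 0, 0], -1]

```text
clock: 15.05
tcp_pos: [0.5402, -0.0587, 0.1157]
orientation: [-0.0, 0.714, 0.701, -0.0]
wrist_force: [1.1, -0.2, -1.1]
finger_gap: 0.0187
```

Run:
```python
from h import *
snap('side','s8');crop('s8',325,180,375,225,14,'s8c')
```

```text
(no output)
```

View pics/s8c.png

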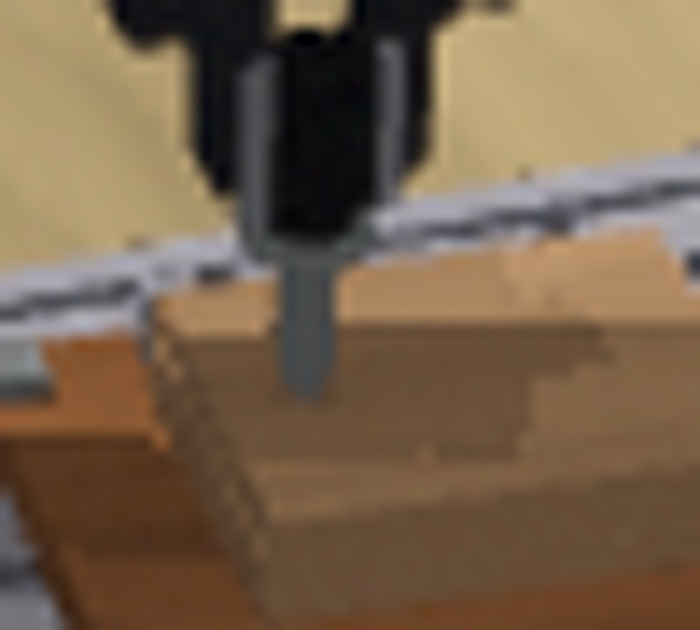

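>>> move_arm:
  commands:
    - [[0.01, 0, -0.05], [0, 0, 0], -1]
    - [[0, 0, -0.05], [0, 0, 0], -1]
    - [[0, 0, 0], [0, 0, 0], -1]

```text
clock: 15.4
tcp_pos: [0.5407, -0.0588, 0.1118]
orientation: [-0.0, 0.714, 0.701, -0.0]
wrist_force: [-1.2, 0.2, -1.4]
finger_gap: 0.0193
```

>>> move_arm:
  commands:
    - [[0, 0, -0.05], [0, 0, 0], -1]
    - [[0, 0, -0.05], [0, 0, 0], -1]
    - [[0, 0, 0], [0, 0, 0], -1]

```text
clock: 15.7
tcp_pos: [0.5407, -0.0588, 0.1078]
orientation: [-0.0, 0.714, 0.701, -0.0]
wrist_force: [-0.5, -0.4, -0.6]
finger_gap: 0.019
```

>>> move_arm:
  commands:
    - [[0, 0, -0.05], [0, 0, 0], -1]
    - [[0, 0, -0.05], [0, 0, 0], -1]
    - [[0, 0, 0], [0, 0, 0], -1]

```text
clock: 16.0
tcp_pos: [0.5407, -0.0588, 0.1038]
orientation: [-0.0, 0.714, 0.701, -0.0]
wrist_force: [0.9, -0.3, -0.2]
finger_gap: 0.0186
```

>>> move_arm:
  commands:
    - [[0, 0, -0.05], [0, 0, 0], -1]
    - [[0, 0, -0.05], [0, 0, 0], -1]
    - [[0, 0, -0.05], [0, 0, 0], -1]
    - [[0, 0, 0], [0, 0, 0], -1]

```text
clock: 16.4
tcp_pos: [0.5404, -0.0587, 0.0976]
orientation: [-0.0, 0.714, 0.701, -0.0]
wrist_force: [-0.5, -0.2, -1.2]
finger_gap: 0.0189
```

>>> move_arm:
  commands:
    - [[0, 0, -0.05], [0, 0, 0], -1]
    - [[0, 0, -0.05], [0, 0, 0], -1]
    - [[0, 0, -0.05], [0, 0, 0], -1]
    - [[0, 0, 0], [0, 0, 0], -1]

```text
clock: 16.8
tcp_pos: [0.5407, -0.0588, 0.0917]
orientation: [-0.0, 0.714, 0.701, -0.0]
wrist_force: [-0.4, -0.9, -0.4]
finger_gap: 0.0189
```

>>> move_arm:
  commands:
    - [[0, 0, -0.05], [0, 0, 0], -1]
    - [[0, 0, -0.05], [0, 0, 0], -1]
    - [[0, 0, 0], [0, 0, 0], -1]

```text
clock: 17.1
tcp_pos: [0.5406, -0.0588, 0.0877]
orientation: [-0.0, 0.714, 0.701, -0.0]
wrist_force: [-2.1, 0.8, -1.6]
finger_gap: 0.0192
```

>>> move_arm:
  commands:
    - [[0, 0, -0.05], [0, 0, 0], -1]
    - [[0, 0, -0.05], [0, 0, 0], -1]
    - [[0, 0, -0.025], [0, 0, 0], -1]
    - [[0, 0, 0], [0, 0, 0], -1]

```text
clock: 17.5
tcp_pos: [0.5407, -0.0588, 0.0828]
orientation: [-0.0, 0.714, 0.701, -0.0]
wrist_force: [-1.1, 0.5, -1.9]
finger_gap: 0.0189
```

>>> move_arm:
  commands:
    - [[0, 0, -0.025], [0, 0, 0], -1]
    - [[0, 0, -0.025], [0, 0, 0], -1]
    - [[0, 0, 0], [0, 0, 0], -1]

```text
clock: 17.8
tcp_pos: [0.5408, -0.0588, 0.081]
orientation: [-0.0, 0.714, 0.701, -0.0]
wrist_force: [-1.3, -0.0, -0.9]
finger_gap: 0.0188
```

>>> move_arm:
  commands:
    - [[0, 0, -0.025], [0, 0, 0], -1]
    - [[0, 0, 0], [0, 0, 0], -1]

```text
clock: 18.0
tcp_pos: [0.5409, -0.0588, 0.08]
orientation: [0.0, 0.714, 0.701, 0.0]
wrist_force: [-1.6, 0.9, -1.8]
finger_gap: 0.0191
```

>>> move_arm:
  commands:
    - [[0, 0, -0.0125], [0, 0, 0], -1]
    - [[0, 0, 0], [0, 0, 0], -1]

```text
clock: 18.2
tcp_pos: [0.5409, -0.0588, 0.0796]
orientation: [0.0, 0.714, 0.701, 0.0]
wrist_force: [-1.4, 0.5, -0.7]
finger_gap: 0.019
```

>>> move_arm:
  commands:
    - [[0, 0, -0.0125], [0, 0, 0], -1]
    - [[0, 0, 0], [0, 0, 0], -1]

```text
clock: 18.4
tcp_pos: [0.541, -0.0589, 0.0795]
orientation: [0.0, 0.714, 0.701, 0.0]
wrist_force: [-2.4, -0.0, 3.9]
finger_gap: 0.0192
```

>>> move_arm:
  commands:
    - [[0, 0, -0.0125], [0, 0, 0], -1]
    - [[0, 0, 0], [0, 0, 0], -1]

```text
clock: 18.6
tcp_pos: [0.5409, -0.0588, 0.0794]
orientation: [0.0, 0.714, 0.701, 0.0]
wrist_force: [-4.6, 0.4, 7.6]
finger_gap: 0.0188
```

Run:
```python
from h import *
snap('side','s9');crop('s9',325,165,385,225,11,'s9c')
```

```text
(no output)
```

View pics/s9c.png

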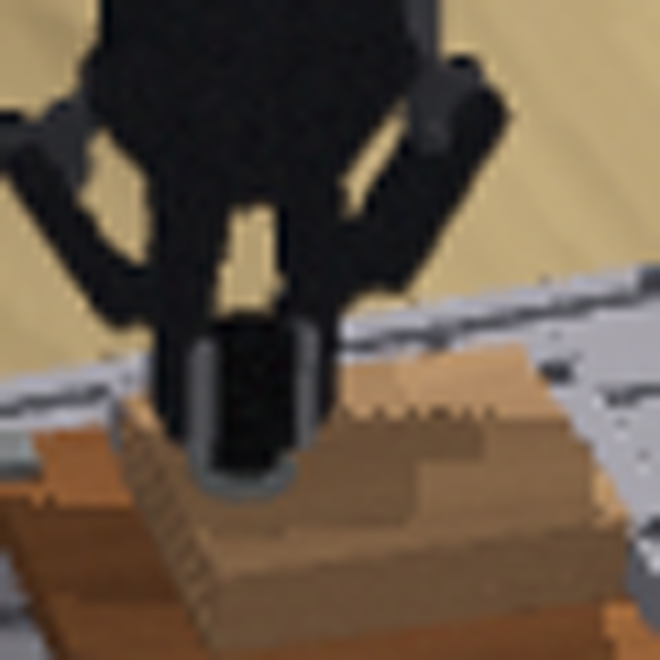

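>>> move_arm:
  commands:
    - [[0, 0, 0.0125], [0, 0, 0], -1]
    - [[0, 0, 0], [0, 0, 0], -0.3]
    - [[0, 0, 0], [0, 0, 0], 0.2]
    - [[0, 0, 0], [0, 0, 0], 0.6]
    - [[0, 0, 0], [0, 0, 0], 0.6]

```text
clock: 19.15
tcp_pos: [0.5411, -0.0589, 0.079]
orientation: [0.0, 0.714, 0.701, 0.0]
wrist_force: [0.1, -0.1, -0.6]
finger_gap: 0.0681
```

>>> move_arm:
  commands:
    - [[0, 0, 0.3], [0, 0, 0], 0.6]
    - [[0, 0, 0.6], [0, 0, 0], 0.6]
    - [[0, 0, 0.8], [0, 0, 0], 0.6]
    - [[0, 0, 0.8], [0, 0, 0], 0.6]
    - [[0, -0.8, 0.8], [0, 0, 0], 0.6]

```text
clock: 19.65
tcp_pos: [0.5407, -0.0886, 0.2134]
orientation: [-0.0, 0.712, 0.702, 0.001]
wrist_force: [0.8, -0.5, -0.1]
finger_gap: 0.0686
```

>>> move_arm:
  commands:
    - [[-0.4, -0.8, 0], [0, 0, 0], 0.6]
    - [[-0.4, -0.8, 0], [0, 0, 0], 0.6]
    - [[-0.4, -0.8, 0], [0, 0, 0], 0.6]
    - [[-0.4, -0.8, 0], [0, 0, 0], 0.6]
    - [[0, -0.8, 0], [0, 0, 0], 0.6]

```text
clock: 20.15
tcp_pos: [0.4751, -0.2517, 0.2124]
orientation: [0.0, 0.714, 0.7, -0.0]
wrist_force: [0.7, 0.7, 0.3]
finger_gap: 0.0684
```

Run:
```python
from h import *
snap('side','s10');snap('top','t10');crop('s10',305,175,385,245,8,'s10c');crop('t10',295,115,375,205,7,'t10c')
s=env.get_state();print({k:np.round(s[k],4) for k in('clock','tcp_pos','wrist_force','finger_gap')})
```

```text
{'clock': np.float64(20.25), 'tcp_pos': array([ 0.4768, -0.2546,  0.2122]), 'wrist_force': array([ 1.3463,  0.6549, -0.1783]), 'finger_gap': np.float64(0.068)}
```

View pics/s10c.png

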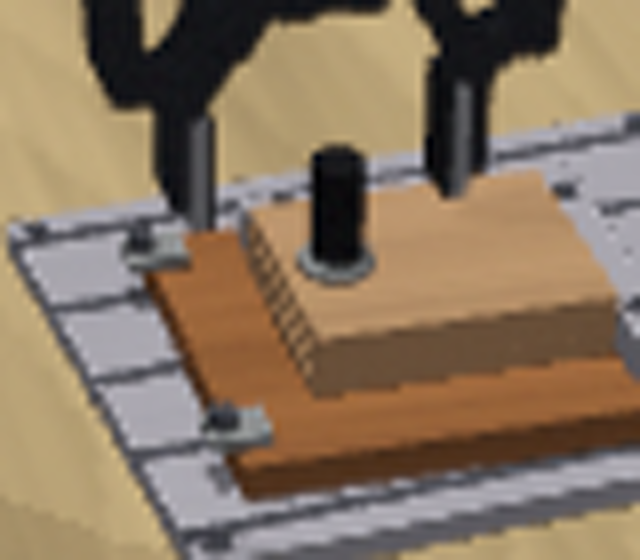

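View pics/t10c.png

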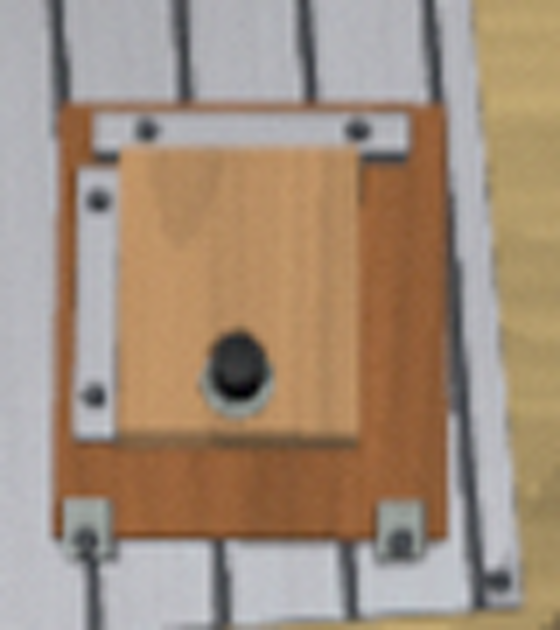

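View pics/t10.png

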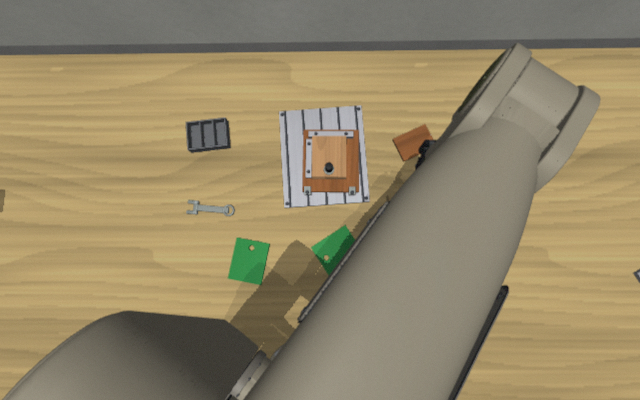

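Run:
```python
from h import *
for n in('t5','t10'):
    crop(n,305,128,355,182,14,n+'z')
a=cv2.imread('pics/t5z.png');b=cv2.imread('pics/t10z.png');c=np.hstack([a,b]);cv2.imwrite('pics/cmp.png',cv2.resize(c,(800,int(800*c.shape[0]/c.shape[1]))))
crop('s10',330,175,390,230,13,'s10z')
f=lambda u,v,z:np.round(ray('s10',305+(u+.5)/8-.5,175+(v+.5)/8-.5,z)*1000,1)
g=lambda u,v,z:np.round(ray('t10',295+(u+.5)/7-.5,115+(v+.5)/7-.5,z)*1000,1)
print('knob top',f(339,160,.095),g(239,360,.095),'collar',f(337,262,.055),g(236,384,.055))
print('px shift',[proj('t10',[.541,-.059,z]) for z in(.095,.055)])
# axis-line profile of board far/near edges
for n in('t5','t10'):
    fr=load(n)[0].astype(int)[:,:,0]; print(n,'far',fr[131:142,335],'near',fr[172:184,318],'left',fr[150,305:316],'right',fr[150,342:351])
```

```text
knob top [540.1 -60.7  95. ] [540.3 -60.4  95. ] collar [539.2 -63.8  55. ] [540.1 -59.   55. ]
px shift [array([328.15798752, 165.71577505]), array([328.26807347, 169.0929968 ])]
t5 far [163 175 174 177 181 188 186 190 190 190 189] near [191 191 191 190 175 163 123 127 151 151 150 152] left [134 167 181 182 182 183 172 181 191 190 187] right [175 178 179 175 160 153 151 150 146]
t10 far [162 172 177 179 182 185 188 187 185 189 189] near [191 191 192 192 166 137 130 143 151 152 152 152] left [136 169 182 182 184 184 171 185 190 189 192] right [174 178 178 180 161 155 150 151 152]
```

View pics/cmp.png

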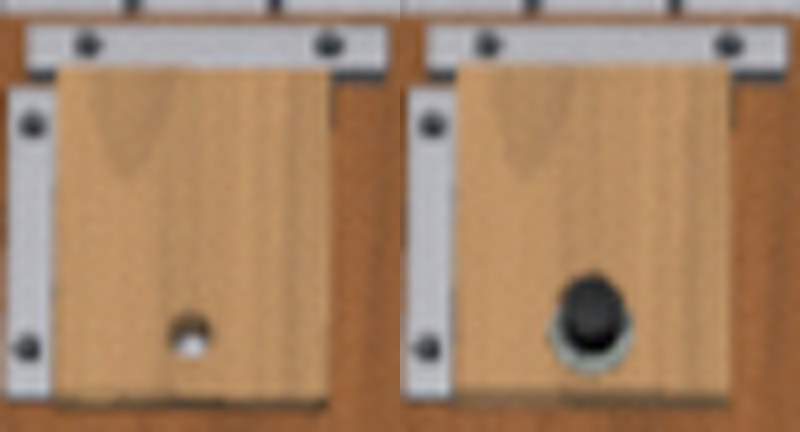

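View pics/s10z.png

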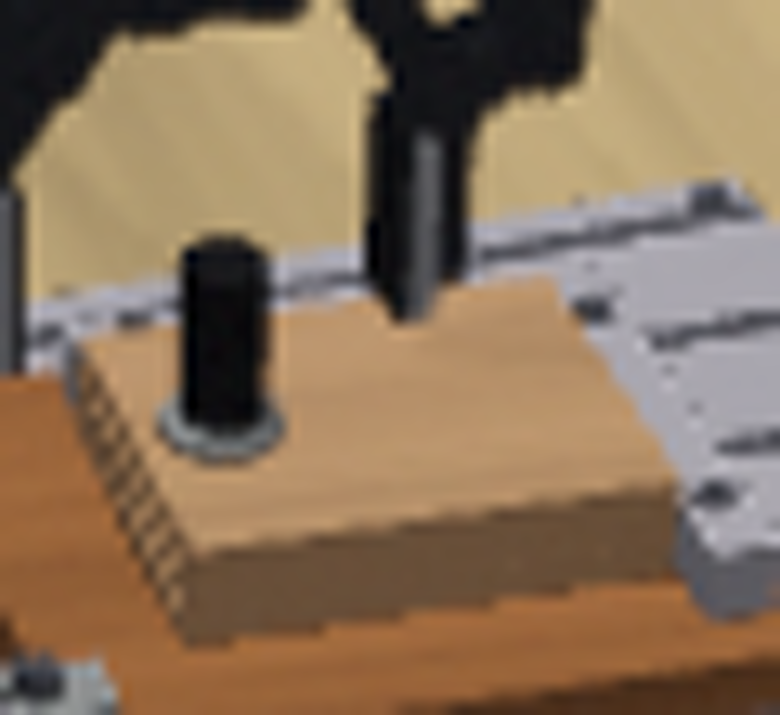

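>>> move_arm:
  commands:
    - [[0, 0, 0], [0, 0, 0], 0.6]
    - [[0, 0, 0], [0, 0, 0], 0.6]

```text
clock: 20.45
tcp_pos: [0.4769, -0.2501, 0.2115]
orientation: [-0.0, 0.713, 0.701, 0.0]
wrist_force: [0.6, 0.1, -0.3]
finger_gap: 0.0682
```

```bash
python3 -c "
from h import *
print(job.hand_in(), env.get_state()['clock'])"
```

```text
the job is handed in; nothing more can be done
the job is handed in; nothing more can be done
```

The stack is squared up against both rails, the pin is through all three blanks and released, and the job was handed in at about 20 s of the 72 s allowed. The hand-in reports no verdict, so what follows rests on my own checks.

- **Squaring:** I pushed the three blanks together, first towards the far rail and then towards the side rail. The wrist read at most about 9 N. The pictures then showed flush edges and a clear view through the holes.
- **Pin:** It went in without resistance. The collar met the top blank at the height I had worked out for a seated pin, and I pressed it to about 9 N.
- **Last pictures:** The pin stands upright with its collar flat on the stack. The arm is clear of everything. The spanner and the bit tray have not moved, and the part of the offcut not hidden by the arm is where it was.
- **Disagreements:** After the insertion the top blank looked about 0.7 mm nearer the far rail than before, which is within the pin's clearance. The side camera put the collar up to 5 mm off in y from the top camera. I trusted the top camera, which agreed with the touch measurements.

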